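Probe a centrifuge tube adapter and hold it hole-up

TASK

The grey tube adapter lying on the raised platform has a blind hole in only one of its two ends. Find that end by feel: slide the adapter onto the level pin of the probe stand until the pin meets the bottom of the hole; then draw it off, turn it over and finish holding it still in the gripper, hole straight up and mouth at least 20 cm above the bench, resting on and touching nothing else, ready for a tube. It may be set down and taken again on the way; leave the bottles, the label roll and the timer where they stand.

Things in the scene. Friction and masses are not known exactly. Their poses are not given: they have to be found in the camera images.
- adapter: Loose plain grey plastic block, 70 mm long (own x) with a 40 x 40 mm square section (own y and z), 0.08 to 0.14 kg, with a low rib (0.6 mm) round both ends. Origin: centre of the underside as it lies (20 mm below the block's centre). The round blind hole, 22 mm in diameter and 45 mm deep, runs along x through the centre of the section and opens in the +x end face; the -x end is closed. It starts lying on the platform with z up, its x axis pointing in any horizontal direction.
- hole_mouth (a point): Centre of the hole's mouth in the adapter's +x end face (35 mm from the block's centre).
- hole_floor (a point): Centre of the hole's bottom, 45 mm inside the mouth (10 mm past the block's centre towards the closed end).
- platform: Fixed raised square white plate 140 x 140 mm on four short legs; its top is 50 mm above the bench. Origin on the bench under its centre, z up.
- probe_stand: Fixed stand: grey foot plate 75 (x) x 105 (y) x 10 mm with an upright square column 26 x 26 mm, 135 mm high, over its origin (on the bench, under the column's axis). A level round steel pin 10 mm in diameter with a round tip sticks out of the column along the stand's own -y, its axis 120 mm above the bench, its tip 88 mm from the column's axis; the first 18 mm from the column's axis are a collar 18 mm in diameter.
- pin_tip (a point): The very tip of the probe pin; the pin runs from here along the stand's +y to the column.
- reagent_a: Bystander: brown bottle with white cap, 43 mm across, 70 mm high, origin under its centre. Loose.
- reagent_b: Bystander: small white bottle with red cap, 35 mm across, 55 mm high, origin under its centre. Loose.
- roll: Bystander: white label roll lying flat, 60 mm across, 32 mm high, origin under its centre. Loose.
- timer: Bystander: white bench timer, 34 x 64 mm, 60 mm high, origin under its centre. Loose.
Mind the look-alikes: they are no part of the job. What is shaped like the adapter but blue or turquoise is not meant.

How it is judged:
On the way:
1. the pin is in the hole, its tip within 4 mm of the hole's bottom (x of pin_tip in the frame of adapter below -0.006 m and distance between hole_floor and pin_tip below 0.012 m), for 0.15 s.
At the end, for the whole second after the job is handed in: The fingers hold the adapter (over 1 N) with its hole pointing up within 15 degrees of vertical and the mouth more than 0.20 m above the bench, still (under 0.05 m/s), touching neither the probe stand nor the platform (angle between adapter's own x axis and vertical below 0.26 rad and height (world z) of hole_mouth above 0.2 m and contact force between the fingers and adapter above 1 N and linear speed of adapter below 0.05 m/s and contact force between adapter and probe_stand below 0.2 N and contact force between adapter and platform below 0.2 N); the arm keeps its last pose, push and grip.
It fails at once if a bottle, the label roll or the timer was moved by more than 3 cm (distance of any of reagent_a, reagent_b, roll, timer from where it was at the start of the episode above 0.03 m).
It also fails if it takes over 59 s, if anything falls off the work surface, if the arm or the gripper's body presses on something with over 40 N, if the wrist force passes 120 N, or if a joint passes its speed limit or range.

ROBOT

A 6-joint arm with a two-finger parallel gripper is mounted at the origin on a cart in front of the work surface, level with it; the furniture and walls round the work are solid. World frame = base frame: x ahead of the robot, y to its left, z up, the work surface at z = 0. Lengths are in m, angles in rad, forces in N, time in s.
With the tool pointing down it reaches from about 0.25 to 0.85 m from the base axis. Payload 12.5 kg.
Tool frame: the origin (TCP) lies at the very end of the fingers, on their centre line; the grasp point (between the pads) lies 19 mm behind it; x points along the fingers, y is the direction in which the jaws open and shut, and the axes are right-handed (so a half turn about x gives the same grasp; the last joint's range is limited). The gripper opens to 93 mm and grips with 3 to 60 N. Pads are 15 mm wide; open, the fingers measure 128 mm over their backs; the gripper's body (75 mm by 188 mm) begins 65 mm behind the grasp point.
Start: joints at [1.25, 0.351, 1.652, -0, 1.139, -0.085], TCP at [0.128, 0.535, 0.219] pointing down, gripper open.
Joint ranges: [-2.75, 2.75], [-0.79, 2.1], [0.01, 2.65], [-1.57, 4.71], [0.07, 3.14], [-2.87, 2.87]. Speed limits (rad/s): [2.22, 2.22, 2.79, 3.14, 3.14, 3.14].

INTERFACE

Orientations are given as a rotation vector (axis times angle).
In Python, from plant import robot gives the robot as it stands. The module is installed in compiled form; this text tells all that it offers.
- The arm moves only by the shell command python3 -m crank 'ROWS' [OPENING] [FORCE]. ROWS is JSON, a list of rows, each an object with "xyz": the shift along the tool's x, y, z in m, a list of three; "dr": the turn, a rotation vector about the tool's x, y, z in degrees, a list of three. In form: [{"xyz": [x, y, z], "dr": [ax, ay, az]}, ...]. A call has exactly 10 rows; each row shifts and turns the commanded pose from where the row before left it, along the tool's axes as they then stand; what a row does not reach is not made up. A row lasts 1/10 s, in which the tool goes at most 50 mm and 8.59 degrees, less where a joint would pass 70% of its speed; a pose out of reach is approached as far as the arm can. A call is refused whole if a number of a shift passes 0.05 or a number of a turn 8.59, either way. A call with a gripper value outside its range is refused whole. OPENING is the opening, from 0 (shut) to 1 (fully open), set as the call begins (- or left out, the last holds). The fingers move at their own pace and stop on an object; FORCE is the grip in N (left out, the last holds). Time passes only in rows, so rows that do not move let the fingers close, or fill a call up. It gives the time, the measured TCP pose, the force and the opening at its end, in the units of the state.
- robot.state(): the state, without advancing time (a new reading comes with each control period).
- robot.capture(name): name is "scene" or "side" or "wrist"; returns a dict with "img" (420x560x3 uint8, blue, green, red), "range_z" (420x560 float32, m along the optical axis (not along the pixel's ray), 0 where there is no reading), "intrinsics" (3x3 intrinsics, pixels), "distortion" ([k1, k2, p1, p2, k3] as OpenCV has them; the pictures are not rectified), "world_from_camera" (4x4, takes a point from camera to world coordinates); the wrist camera has in their place "tool_from_camera" (4x4, takes a point from camera to tool coordinates, whose origin is the TCP and whose axes are the tool frame's). Camera axes: x right, y down, z forward; pixel columns grow to the right and rows downward; lengths in m; the calibration is good to about 2 mm. A picture is of the moment at which its call begins: read the wrist's pose just before it.
- robot.hand_in(): hands the job in, once; it reports no verdict.
Trained networks look in the newest picture that a camera, given by its name, has taken for a name from the list of things; names that differ only in an ending like _2 or _b are one class to them, and where a whole thing is asked for, a point or a joint stands for the part that bears it (a point fixed in the world has none). Each returns a list of dicts, best first, with "conf" (0 to 1); they miss things now and then, are a little off and sometimes report something else, mostly with a low value. They report only what shows in the picture. A call takes as long as a camera call. They do not tell look-alikes from the thing itself.
- robot.masks_of(query, camera): "mask" (420x560 bool, what is visible of it) and "rect" ([centre column, centre row, width, height] in pixels, round what is visible of it).
The state is a dict: "t": time; "q": joint angles; "joint_vel": joint speeds; "joint_efforts": joint torques, N m; "tool_pos": TCP position; "eef_rot": TCP orientation; "ft_force": force on the tool from outside, world axes, zero at the start; "ft_torque": the same for the moment, N m; "finger_gap": finger opening in m.
Only numpy, scipy, OpenCV 4.12 (cv2) and the standard library are available. Lean on these libraries where they do the work, as an engineer would, in place of code of your own. Each camera call takes 0.05 s, during which the arm holds its last target.

## Working session

There is one attempt and no reset: what is moved stays moved. The work goes in short steps, Python scripts to look and compute and a shell command to move; the robot and the scene stay as the last step left them, time stands still between calls to the robot, and variables do not carry over. Pictures are saved under pics/ and viewed, and the job is handed in when it is done.

```bash
ls; mkdir -p pics; cat > h.py <<'E'
import numpy as np, cv2
from plant import robot
from scipy.spatial.transform import Rotation as R
def cap(n):
    s=robot.state(); c=robot.capture(n)
    if 'world_from_camera' in c: T=np.array(c['world_from_camera'])
    else:
        W=np.eye(4); W[:3,:3]=R.from_rotvec(s['eef_rot']).as_matrix(); W[:3,3]=s['tool_pos']; T=W@np.array(c['tool_from_camera'])
    return c,T
def cloud(c,T):
    z=c['range_z']; h,w=z.shape; u,v=np.meshgrid(np.arange(w),np.arange(h))
    p=cv2.undistortPoints(np.stack([u,v],-1).reshape(-1,1,2).astype(np.float64),np.array(c['intrinsics']),np.array(c['distortion'])).reshape(h,w,2)
    P=np.concatenate([p*z[...,None],z[...,None]],-1)@T[:3,:3].T+T[:3,3]
    P[z==0]=np.nan
    return P
E
python3 - <<'E'
from h import *
s=robot.state(); print({k:np.round(v,3) for k,v in s.items()})
for n in ['scene','side','wrist']:
    c,T=cap(n); cv2.imwrite(f'pics/{n}0.png',c['img']); print(n,np.round(T,3).tolist())
    P=cloud(c,T); np.save(f'{n}0.npy',P)
    for q in ['adapter','platform','probe_stand','reagent_a','roll','timer']:
        for d in robot.masks_of(q,n)[:4]:
            m=d['mask']; print(q,round(d['conf'],2),np.round(d['rect']),np.round(np.nanmedian(P[m],0),3), np.round(np.nanmax(P[m][:,2]),3))
E
```

```text
pics
{'t': np.float64(0.0), 'q': array([ 1.25 ,  0.351,  1.652, -0.   ,  1.139, -0.085]), 'joint_vel': array([-0.   ,  0.001, -0.002, -0.001,  0.001, -0.001]), 'joint_efforts': array([-2.0000e-03, -4.9734e+01, -2.8526e+01,  7.0000e-02,  2.6000e-02,
       -0.0000e+00]), 'tool_pos': array([0.128, 0.534, 0.218]), 'eef_rot': array([ 0.184,  1.563, -0.186]), 'ft_force': array([ 0.504, -0.139,  0.313]), 'ft_torque': array([-0.026,  0.002, -0.028]), 'finger_gap': np.float64(0.093)}
scene [[0.724, -0.32, 0.611, -0.071], [-0.69, -0.341, 0.639, -0.673], [0.004, -0.884, -0.467, 0.571], [0.0, 0.0, 0.0, 1.0]]
adapter 0.93 [330. 308.  42.  39.] [ 0.411 -0.302  0.036] 0.042
adapter 0.81 [292. 231.  28.  26.] [ 0.5   -0.128  0.084] 0.092
adapter 0.58 [260. 217.  33.  27.] [0.543 0.035 0.029] 0.041
platform 0.59 [301. 252.  75.  48.] [ 0.488 -0.157  0.049] 0.052
platform 0.16 [297. 232.  28.  25.] [ 0.499 -0.128  0.081] 0.092
probe_stand 0.56 [222. 180.  43.  46.] [0.56  0.246 0.035] 0.135
reagent_a 0.67 [345. 216.  16.  29.] [ 0.697 -0.121  0.037] 0.071
roll 0.66 [194. 218.  24.  21.] [0.418 0.16  
[... 370 characters left out ...]
4  0.037] 0.044
adapter 0.82 [319. 196.  25.  26.] [ 0.503 -0.103  0.083] 0.093
adapter 0.69 [228. 280.  38.  62.] [0.563 0.257 0.107] 0.138
adapter 0.66 [274. 249.  26.  33.] [0.549 0.067 0.037] 0.043
platform 0.86 [312. 208.  56.  52.] [ 0.526 -0.092  0.048] 0.053
probe_stand 0.65 [227. 279.  42.  67.] [0.561 0.261 0.111] 0.14
reagent_a 0.77 [242. 192.  16.  29.] [ 0.702 -0.096  0.041] 0.072
reagent_a 0.74 [221. 227.  14.  24.] [0.688 0.043 0.032] 0.057
roll 0.67 [306. 307.  30.  36.] [0.423 0.188 0.03 ] 0.035
timer 0.59 [323. 167.   9.  32.] [ 0.549 -0.291  0.034] 0.064
wrist [[0.233, 0.928, 0.29, 0.046], [0.972, -0.223, -0.069, 0.554], [0.001, 0.298, -0.955, 0.386], [0.0, 0.0, 0.0, 1.0]]
```

View pics/scene0.png

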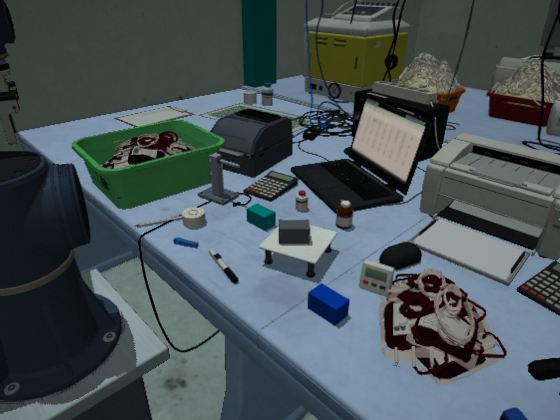

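View pics/side0.png

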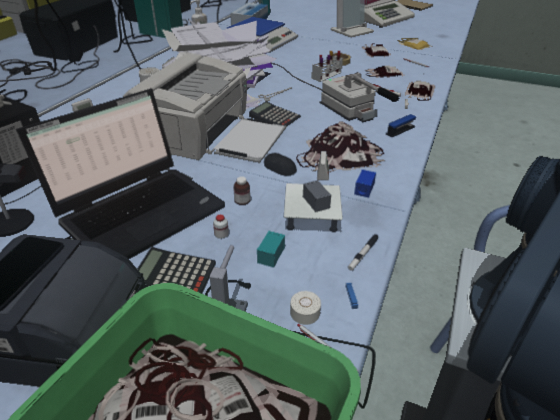

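```bash
python3 - <<'E'
from h import *
s=cv2.imread('pics/scene0.png'); d=cv2.imread('pics/side0.png')
a=cv2.resize(s[200:290,240:350],None,fx=4,fy=4,interpolation=2); b=cv2.resize(d[170:260,270:365],None,fx=4,fy=4,interpolation=2)
cv2.imwrite('pics/crop1.png',np.hstack([a,b])[:, :800])
PS=[np.load(n+'0.npy').reshape(-1,3) for n in('scene','side')]
for P in PS:
    P=P[np.isfinite(P).all(1)]
    t=P[(P[:,2]>.084)&(P[:,2]<.1)&(abs(P[:,0]-.5)<.09)&(abs(P[:,1]+.11)<.09)]
    r=cv2.minAreaRect(t[:,:2].astype(np.float32)*1000); print('adapter top',len(t),r,t[:,2].mean())
    t=P[(P[:,2]>.04)&(P[:,2]<.056)&(abs(P[:,0]-.5)<.12)&(abs(P[:,1]+.11)<.12)]
    r=cv2.minAreaRect(t[:,:2].astype(np.float32)*1000); print('plat',len(t),r,t[:,2].mean())
    t=P[(P[:,2]>.126)&(P[:,2]<.145)&(abs(P[:,0]-.56)<.12)&(abs(P[:,1]-.27)<.12)]
    r=cv2.minAreaRect(t[:,:2].astype(np.float32)*1000); print('col',len(t),r,t[:,2].mean())
    t=P[(P[:,2]>.006)&(P[:,2]<.015)&(abs(P[:,0]-.56)<.12)&(abs(P[:,1]-.27)<.12)]
    r=cv2.minAreaRect(t[:,:2].astype(np.float32)*1000); print('foot',len(t),r,t[:,2].mean())
    t=P[(P[:,2]>.105)&(P[:,2]<.13)&(abs(P[:,0]-.56)<.15)&(abs(P[:,1]-.27)<.15)]
    r=cv2.minAreaRect(t[:,:2].astype(np.float32)*1000); print('pin+col',len(t),r,t.min(0),t.max(0))
E
```

```text
adapter top 344 ((508.0621032714844, -120.34339141845703), (44.035762786865234, 69.6861801147461), 47.554927825927734) 0.08863238602618126
plat 1484 ((519.0839233398438, -126.58487701416016), (143.52117919921875, 139.91934204101562), 19.5615177154541) 0.04880929804328311
col 447 ((566.6873168945312, 301.88153076171875), (237.5279083251953, 126.86286163330078), 13.0747709274292) 0.1332356867285194
foot 631 ((560.1904907226562, 254.6277313232422), (208.2930145263672, 239.75003051757812), 89.94173431396484) 0.009500581235479946
pin+col 635 ((547.6619873046875, 351.1730041503906), (278.5481262207031, 244.74423217773438), 59.92571258544922) [0.41013185 0.1711398  0.10502862] [0.70982579 0.41998208 0.12997687]
adapter top 321 ((506.8975830078125, -115.67792510986328), (42.54075622558594, 75.43180084228516), 47.812416076660156) 0.08830303428626705
plat 1395 ((518.8499145507812, -123.6905517578125), (140.22872924804688, 144.0570831298828), 20.149625778198242) 0.048448095419235185
col 2079 ((567.9398803710938, 345.98687744140625), (195.2470245361328, 188.67950439453125), 49.77312088012695) 0.13480784984372993
foot 642 ((560.6864013671875, 191.88082885742188), (71.23949432373047, 241.1986846923828), 86.69989776611328) 0.01053154491600514
pin+col 2678 ((554.4576416015625, 357.5256042480469), (274.6407775878906, 245.47409057617188), 56.48869705200195) [0.41011692 0.17538394 0.10500695] [0.70994087 0.41985066 0.12997474]
```

```bash
python3 - <<'E'
from h import *
s=cv2.imread('pics/scene0.png'); d=cv2.imread('pics/side0.png')
a=cv2.resize(s[140:220,180:280],None,fx=4,fy=4,interpolation=2); b=cv2.resize(d[235:315,195:295],None,fx=4,fy=4,interpolation=2)
cv2.imwrite('pics/crop2.png',np.hstack([a,b])[:, :800])
for n in('scene','side'):
    c,T=cap(n);P=cloud(c,T)
    m=robot.masks_of('probe_stand',n)[0]['mask']; Q=P[m]; Q=Q[np.isfinite(Q).all(1)]
    for lo,hi in[(0.003,.016),(.02,.10),(.108,.128),(.131,.145)]:
        t=Q[(Q[:,2]>lo)&(Q[:,2]<hi)]
        if len(t)>3: print(n,lo,len(t),np.round(cv2.minAreaRect(t[:,:2].astype(np.float32)*1000)[0]),cv2.minAreaRect(t[:,:2].astype(np.float32)*1000)[1:])
    print(c['intrinsics'])
E
```

```text
scene 0.003 362 [564. 272.] ((84.37996673583984, 148.82029724121094), 1.2506773471832275)
scene 0.02 292 [621. 326.] ((211.6994171142578, 46.51361083984375), 47.73629379272461)
scene 0.108 132 [568. 222.] ((24.66655921936035, 97.36627960205078), 7.0858283042907715)
scene 0.131 33 [566. 256.] ((27.238725662231445, 24.270999908447266), 7.800431251525879)
[[411.27088554   0.         278.11128542]
 [  0.         411.27088554 201.24431848]
 [  0.           0.           1.        ]]
side 0.003 158 [598. 194.] ((35.001708984375, 139.58074951171875), 64.01984405517578)
side 0.02 190 [559. 266.] ((33.74481201171875, 17.71578025817871), 53.87385559082031)
side 0.108 258 [569. 225.] ((25.078075408935547, 99.25456237792969), 5.997025489807129)
side 0.131 165 [541. 294.] ((38.65956115722656, 115.2265853881836), 42.143314361572266)
[[459.78665795   0.         287.6600989 ]
 [  0.         459.78665795 205.02358   ]
 [  0.           0.           1.        ]]
```

View pics/crop1.png

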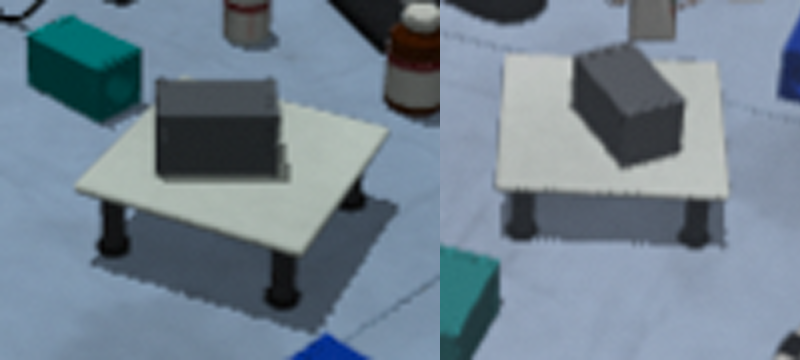

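View pics/crop2.png

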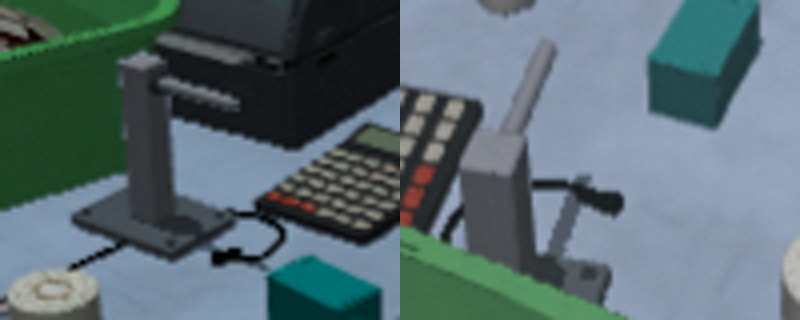

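View pics/wrist0.png

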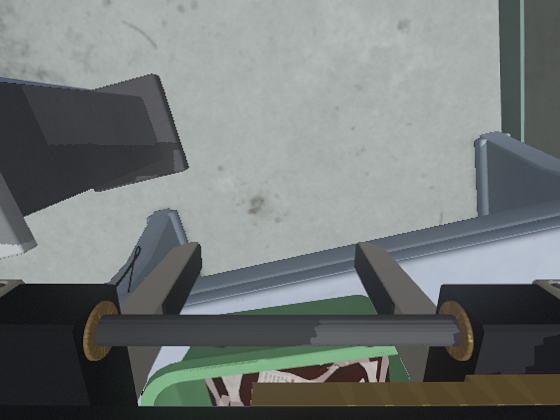

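```bash
python3 - <<'E'
from h import *
s=cv2.imread('pics/scene0.png'); d=cv2.imread('pics/side0.png')
f=lambda x:cv2.convertScaleAbs(cv2.resize(x,(400,400),interpolation=2),alpha=2.5,beta=-40)
cv2.imwrite('pics/crop3.png',np.hstack([f(s[210:255,270:315]),f(d[175:217,298:340])]))
M=R.from_rotvec(robot.state()['eef_rot']).as_matrix(); print(M.round(3))
print(np.array(robot.capture('wrist')['tool_from_camera']).round(3), robot.state()['t'])
E
```

```text
[[-0.     0.234  0.972]
 [ 0.     0.972 -0.234]
 [-1.     0.    -0.   ]]
[[-0.001 -0.298  0.955 -0.167]
 [ 1.     0.     0.001 -0.001]
 [-0.     0.955  0.298 -0.085]
 [ 0.     0.     0.     1.   ]] 1.3
```

View pics/crop3.png

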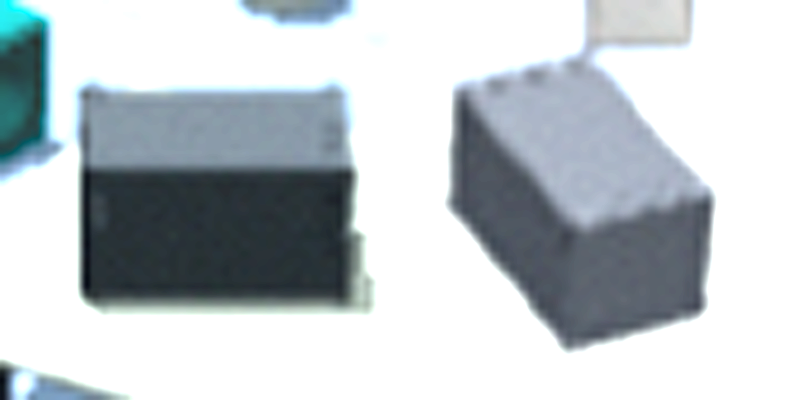

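Candidates in the scene picture: grey block on the platform (292,231), blue block (330,308), turquoise block (260,217). Only the grey one on the white platform fits the description. The end face visible in the side view (near end, about (325,205)) looks plain, so the far end, facing about -42°, is probably the open one. I'll move over it now.

```bash
python3 -m crank '[{"xyz":[-0.006,-0.027,0.026],"dr":[0,0,0]},{"xyz":[-0.006,-0.027,0.026],"dr":[0,0,0]},{"xyz":[-0.006,-0.027,0.026],"dr":[0,0,0]},{"xyz":[-0.006,-0.027,0.026],"dr":[0,0,0]},{"xyz":[-0.006,-0.027,0.026],"dr":[0,0,0]},{"xyz":[0,-0.027,0.026],"dr":[0,0,0]},{"xyz":[0,-0.027,0.026],"dr":[0,0,0]},{"xyz":[0,-0.027,0.026],"dr":[0,0,0]},{"xyz":[0,-0.027,0.026],"dr":[0,0,0]},{"xyz":[0,-0.027,0.026],"dr":[0,0,0]}]' 1 25
python3 -m crank '[{"xyz":[0,-0.027,0.026],"dr":[0,0,0]},{"xyz":[0,-0.027,0.026],"dr":[0,0,0]},{"xyz":[0,-0.027,0.026],"dr":[0,0,0]},{"xyz":[0,-0.027,0.026],"dr":[0,0,0]},{"xyz":[0,-0.027,0.026],"dr":[0,0,0]},{"xyz":[0,-0.027,0.026],"dr":[0,0,0]},{"xyz":[0,-0.027,0.026],"dr":[0,0,0]},{"xyz":[0,-0.027,0.026],"dr":[0,0,0]},{"xyz":[0,-0.027,0.026],"dr":[0,0,0]},{"xyz":[0,-0.027,0.026],"dr":[0,0,0]}]'
python3 -m crank '[{"xyz":[0,0,0],"dr":[8.5,0,0]},{"xyz":[0,0,0],"dr":[8.5,0,0]},{"xyz":[0,0,0],"dr":[8.5,0,0]},{"xyz":[0,0,0],"dr":[8.5,0,0]},{"xyz":[0,0,0],"dr":[8.5,0,0]},{"xyz":[0,0,0],"dr":[8.5,0,0]},{"xyz":[0,0,0],"dr":[8.5,0,0]},{"xyz":[0,0,0],"dr":[8.5,0,0]},{"xyz":[0,0,0],"dr":[8.5,0,0]},{"xyz":[0,0,0],"dr":[8.5,0,0]}]'
python3 -m crank '[{"xyz":[0,0,0],"dr":[8.5,0,0]},{"xyz":[0,0,0],"dr":[8.5,0,0]},{"xyz":[0,0,0],"dr":[8.5,0,0]},{"xyz":[0,0,0],"dr":[8.5,0,0]},{"xyz":[0,0,0],"dr":[8.5,0,0]},{"xyz":[0,0,0],"dr":[8.5,0,0]},{"xyz":[0,0,0],"dr":[8.5,0,0]},{"xyz":[0,0,0],"dr":[8.5,0,0]},{"xyz":[0,0,0],"dr":[8.5,0,0]},{"xyz":[0,0,0],"dr":[8.5,0,0]}]'
python3 -m crank '[{"xyz":[0,0,0],"dr":[8,0,0]},{"xyz":[0,0,0],"dr":[8,0,0]},{"xyz":[0,0,0],"dr":[8,0,0]},{"xyz":[0,0,0],"dr":[8,0,0]},{"xyz":[0,0,0],"dr":[7,0,0]},{"xyz":[0,0,0],"dr":[0,0,0]},{"xyz":[0,0,0],"dr":[0,0,0]},{"xyz":[0,0,0],"dr":[0,0,0]},{"xyz":[0,0,0],"dr":[0,0,0]},{"xyz":[0,0,0],"dr":[0,0,0]}]'
python3 - <<'E'
from h import *
c,T=cap('wrist'); cv2.imwrite('pics/wrist1.png',c['img']); P=cloud(c,T); np.save('w1.npy',P)
s=robot.state();M=R.from_rotvec(s['eef_rot']).as_matrix();print(M.round(3),s['q'].round(3) if hasattr(s['q'],'round') else s['q'],s['ft_force'])
P=P.reshape(-1,3);P=P[np.isfinite(P).all(1)]
t=P[(P[:,2]>.084)&(P[:,2]<.1)&(abs(P[:,0]-.5)<.09)&(abs(P[:,1]+.11)<.09)]
if len(t):print(cv2.minAreaRect(t[:,:2].astype(np.float32)*1000),t[:,2].mean(),len(t))
E
```

```text
t: 2.3
tool_pos: [0.3187, 0.2101, 0.2489]
eef_rot: [0.185, 1.562, -0.185]
ft_force: [0.1, -0.6, 0.5]
finger_gap: 0.0926
t: 3.3
tool_pos: [0.5085, -0.1133, 0.2487]
eef_rot: [0.185, 1.563, -0.185]
ft_force: [1.6, 0.1, 0.0]
finger_gap: 0.0936
t: 4.3
tool_pos: [0.5079, -0.1118, 0.2487]
eef_rot: [1.322, 1.132, -1.322]
ft_force: [-0.5, -0.4, 0.0]
finger_gap: 0.0931
t: 5.3
tool_pos: [0.5079, -0.1118, 0.2486]
eef_rot: [-2.187, 0.074, 2.187]
ft_force: [-0.9, -0.2, 0.4]
finger_gap: 0.0929
t: 6.3
tool_pos: [0.5079, -0.1118, 0.2486]
eef_rot: [-1.789, 0.695, 1.789]
ft_force: [0.1, 0.7, -0.3]
finger_gap: 0.0929
[[ 0.    -0.675 -0.738]
 [-0.    -0.738  0.675]
 [-1.    -0.    -0.   ]] [-0.306  0.265  1.692  0.     1.184  2.006] [0.27629432 0.07551959 0.04199516]
((506.247314453125, -118.35858154296875), (41.01616287231445, 69.84107208251953), 47.079158782958984) 0.09111048442977879 2264
```

View pics/wrist1.png

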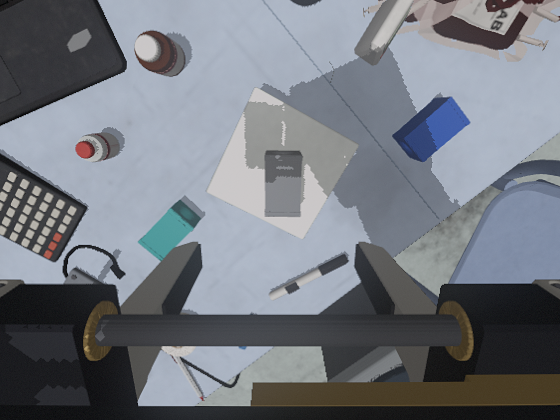

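```bash
python3 - <<'E'
import cv2
s=cv2.imread('pics/wrist1.png')[140:225,245:325]
cv2.imwrite('pics/crop4.png',cv2.convertScaleAbs(cv2.resize(s,None,fx=7,fy=7,interpolation=2),alpha=1.8,beta=-40))
E
```

```text
(no output)
```

View pics/crop4.png

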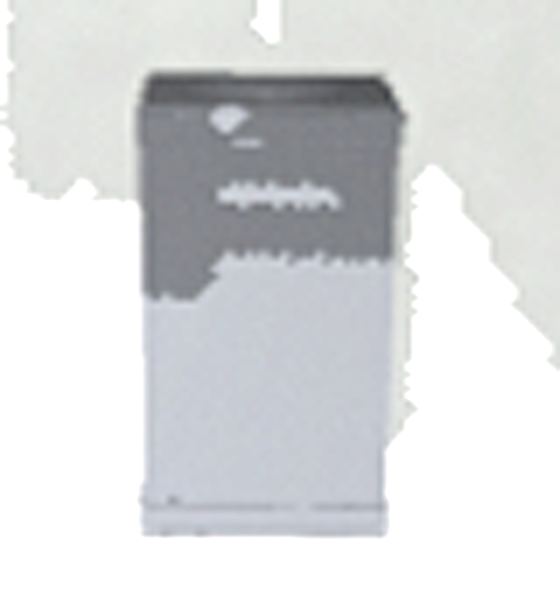

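```bash

python3 -m crank '[{"xyz":[0.019,0.006,-0.003],"dr":[0,0,0]},{"xyz":[0.025,0,0],"dr":[0,0,0]},{"xyz":[0.025,0,0],"dr":[0,0,0]},{"xyz":[0.025,0,0],"dr":[0,0,0]},{"xyz":[0.025,0,0],"dr":[0,0,0]},{"xyz":[0.025,0,0],"dr":[0,0,0]},{"xyz":[0.02,0,0],"dr":[0,0,0]},{"xyz":[0.015,0,0],"dr":[0,0,0]},{"xyz":[0.01,0,0],"dr":[0,0,0]},{"xyz":[0.005,0,0],"dr":[0,0,0]}]'
python3 -m crank '[{"xyz":[0,0,0],"dr":[0,0,0]},{"xyz":[0,0,0],"dr":[0,0,0]},{"xyz":[0,0,0],"dr":[0,0,0]},{"xyz":[0,0,0],"dr":[0,0,0]},{"xyz":[0,0,0],"dr":[0,0,0]},{"xyz":[0,0,0],"dr":[0,0,0]},{"xyz":[0,0,0],"dr":[0,0,0]},{"xyz":[0,0,0],"dr":[0,0,0]},{"xyz":[0,0,0],"dr":[0,0,0]},{"xyz":[0,0,0],"dr":[0,0,0]}]' 0 25
```

```text
t: 7.35
tool_pos: [0.5059, -0.1182, 0.054]
eef_rot: [-1.788, 0.696, 1.789]
ft_force: [0.1, -0.4, 0.4]
finger_gap: 0.0933
t: 8.35
tool_pos: [0.5061, -0.1182, 0.0547]
eef_rot: [-1.789, 0.696, 1.788]
ft_force: [0.3, 0.5, 2.3]
finger_gap: 0.0398
```

```bash

python3 -m crank '[{"xyz":[-0.02,0,0],"dr":[0,0,0]},{"xyz":[-0.04,0,0],"dr":[0,0,0]},{"xyz":[-0.04,0,0],"dr":[0,0,0]},{"xyz":[-0.04,-0.027,0.012],"dr":[0,0,0]},{"xyz":[0,-0.030,0.013],"dr":[0,0,0]},{"xyz":[0,-0.030,0.013],"dr":[0,0,0]},{"xyz":[0,-0.030,0.013],"dr":[0,0,0]},{"xyz":[0,-0.030,0.013],"dr":[0,0,0]},{"xyz":[0,-0.030,0.013],"dr":[0,0,0]},{"xyz":[0,-0.020,0.009],"dr":[0,0,0]}]'
python3 -m crank '[{"xyz":[0,-0.015,0.007],"dr":[-8.5,0,0]},{"xyz":[0,0,0],"dr":[-8.5,0,0]},{"xyz":[0,0,0],"dr":[-8.5,0,0]},{"xyz":[0,0,0],"dr":[-8.5,0,0]},{"xyz":[0,0,0],"dr":[-8.5,0,0]},{"xyz":[0,0,0],"dr":[-8.5,0,0]},{"xyz":[0,0,0],"dr":[-8.5,0,0]},{"xyz":[0,0,0],"dr":[-8.5,0,0]},{"xyz":[0,0,0],"dr":[-8.5,0,0]},{"xyz":[0,0,0],"dr":[-8.5,0,0]}]'
python3 -m crank '[{"xyz":[0,0,0],"dr":[-8.5,0,0]},{"xyz":[0,0,0],"dr":[-8.5,0,0]},{"xyz":[0,0,0],"dr":[-8.5,0,0]},{"xyz":[0,0,0],"dr":[-8.5,0,0]},{"xyz":[0,0,0],"dr":[-8.5,0,0]},{"xyz":[0,0,0],"dr":[-8.5,0,0]},{"xyz":[0,0,0],"dr":[-3,0,0]},{"xyz":[0,0,0],"dr":[0,0,0]},{"xyz":[0,0,0],"dr":[0,0,0]},{"xyz":[0,0,0],"dr":[0,0,0]}]'
cat >> h.py <<'E'
def look(tag):
    s=robot.state();M=R.from_rotvec(s['eef_rot']).as_matrix();print(M.round(3),np.round(s['tool_pos'],4),np.round(s['q'],3),np.round(s['ft_force'],1))
    out=[]
    for n in('scene','side','wrist'):
        c,T=cap(n); cv2.imwrite(f'pics/{n}{tag}.png',c['img']); P=cloud(c,T); np.save(f'{n}{tag}.npy',P); out.append((c,T,P))
    return out
E
python3 - <<'E'
from h import *
o=look('2')
for n,(c,T,P) in zip(('scene','side','wrist'),o):
    for d in robot.masks_of('probe_stand',n)[:1]:
        Q=P[d['mask']];Q=Q[np.isfinite(Q).all(1)]; print(n,d['conf'],np.round(d['rect']))
        for lo,hi in[(.113,.128),(.131,.14)]:
            t=Q[(Q[:,2]>lo)&(Q[:,2]<hi)&(abs(Q[:,0]-.57)<.05)&(abs(Q[:,1]-.22)<.07)]
            if len(t)>3: print(lo,len(t),cv2.minAreaRect(t[:,:2].astype(np.float32)*1000))
E
```

```text
t: 9.35
tool_pos: [0.576, 0.087, 0.1943]
eef_rot: [-1.789, 0.695, 1.79]
ft_force: [-0.1, -0.2, -1.3]
finger_gap: 0.0395
t: 10.35
tool_pos: [0.5805, 0.1009, 0.1943]
eef_rot: [1.784, 0.7, -1.785]
ft_force: [0.7, -0.2, -1.3]
finger_gap: 0.0403
t: 11.35
tool_pos: [0.5807, 0.1009, 0.1945]
eef_rot: [1.126, 1.26, -1.127]
ft_force: [0.4, -0.4, -1.0]
finger_gap: 0.0397
[[-0.     0.994  0.112]
 [-0.     0.112 -0.994]
 [-1.    -0.     0.   ]] [0.5807 0.1009 0.1945] [ 0.093  0.447  1.571 -0.     1.124 -0.019] [ 0.4 -0.4 -1. ]
scene 0.56 [220. 179.  41.  48.]
0.113 119 ((576.4957275390625, 222.1458740234375), (26.952192306518555, 101.01164245605469), 18.158382415771484)
0.131 35 ((565.9257202148438, 256.8531799316406), (24.362194061279297, 25.291597366333008), 4.2789225578308105)
side 0.73 [229. 280.  32.  65.]
0.113 167 ((566.5191650390625, 230.53851318359375), (23.24602508544922, 87.86579895019531), 4.414133071899414)
0.131 148 ((565.9476928710938, 261.1736755371094), (25.05730628967285, 25.598377227783203), 11.237253189086914)
wrist 0.86 [280.  66.  78. 128.]
0.113 1617 ((573.1581420898438, 210.69384765625), (25.543333053588867, 77.46773529052734), 9.874547004699707)
0.131 490 ((566.68017578125, 247.31358337402344), (25.738914489746094, 10.66443157196045), 7.697287082672119)
```

```bash
python3 - <<'E'
import cv2,numpy as np
a=cv2.imread('pics/scene2.png')[120:260,160:320];b=cv2.imread('pics/side2.png')[180:320,190:350]
cv2.imwrite('pics/c5.png',cv2.resize(np.hstack([a,b]),(800,350),interpolation=2))
E
```

```text
(no output)
```

View pics/c5.png

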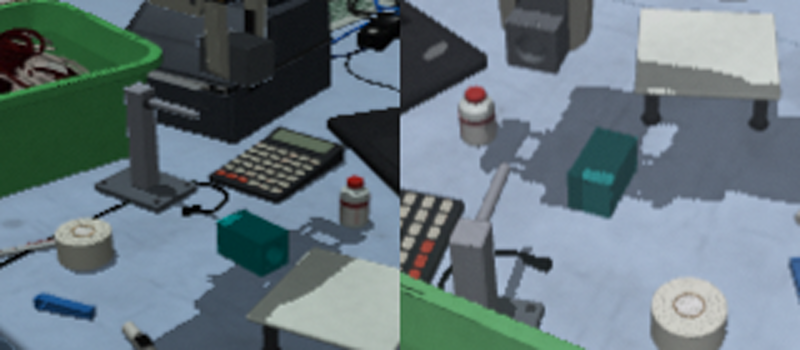

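View pics/wrist2.png

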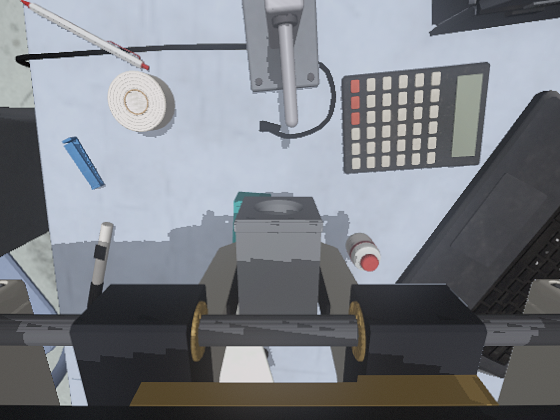

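Both pictures show the hole mouth facing the column: wrist (278,207), side crop (540,50). Next is the exact line of the pin and the block's pose in the hand.

```bash
python3 - <<'E'
from h import *
for n in('wrist','scene','side'):
    P=np.load(n+'2.npy'); Q=P.reshape(-1,3); Q=Q[np.isfinite(Q).all(1)]
    t=Q[(Q[:,2]>.112)&(Q[:,2]<.13)&(abs(Q[:,0]-.572)<.02)&(Q[:,1]>.15)&(Q[:,1]<.228)]
    v=cv2.fitLine(t[:,:2].astype(np.float32),cv2.DIST_HUBER,0,.01,.01).ravel()
    a=np.degrees(np.arctan2(v[1],v[0])); 
    print(n,len(t),'ang',a,'x at y=.17',v[2]+(.17-v[3])*v[0]/v[1],'x at .22',v[2]+(.22-v[3])*v[0]/v[1],'ymin',np.sort(t[:,1])[:4],'ztop',np.percentile(t[:,2],[50,95]))
P=np.load('wrist2.npy').reshape(-1,3);P=P[np.isfinite(P).all(1)]
t=P[(P[:,2]>.22)&(P[:,2]<.24)&(abs(P[:,0]-.58)<.023)&(P[:,1]>.07)&(P[:,1]<.16)]
print('block top',len(t),cv2.minAreaRect(t[:,:2].astype(np.float32)*1000),np.percentile(t[:,2],[5,50,95]))
E
```

```text
wrist 1085 ang -78.36374 x at y=.17 0.58245885 x at .22 0.57216233 ymin [0.17274236 0.17285767 0.17295501 0.1733509 ] ztop [0.12511636 0.12672066]
scene 60 ang -77.925476 x at y=.17 0.5823946 x at .22 0.5716988 ymin [0.17138691 0.17169745 0.17175955 0.17356102] ztop [0.12091556 0.12411838]
side 104 ang -77.36185 x at y=.17 0.5840907 x at .22 0.57287943 ymin [0.1773424  0.17738914 0.17839822 0.17942438] ztop [0.12295514 0.12521556]
block top 8774 ((579.8038330078125, 110.49339294433594), (46.41967010498047, 52.83301544189453), 6.088840007781982) [0.22797354 0.23079849 0.23213443]
```

```bash

python3 -m crank '[{"xyz":[0,0.015,-0.005],"dr":[0,0,0]},{"xyz":[0,0,0],"dr":[-5.3,0,0]},{"xyz":[0.015,0,0],"dr":[0,0,0]},{"xyz":[0.015,0,0],"dr":[0,0,0]},{"xyz":[0.02,0,0],"dr":[0,0,0]},{"xyz":[0.02,0,0],"dr":[0,0,0]},{"xyz":[0.015,0,0],"dr":[0,0,0]},{"xyz":[0.005,0,0],"dr":[0,0,0]},{"xyz":[0,0,0],"dr":[0,0,0]},{"xyz":[0,0,0],"dr":[0,0,0]}]'
python3 - <<'E'
from h import *
o=look('3')
for n in('wrist','scene','side'):
    P=np.load(n+'3.npy'); Q=P.reshape(-1,3); Q=Q[np.isfinite(Q).all(1)]
    t=Q[(Q[:,2]>.112)&(Q[:,2]<.13)&(abs(Q[:,0]-.572)<.02)&(Q[:,1]>.15)&(Q[:,1]<.228)]
    if len(t)<9: continue
    v=cv2.fitLine(t[:,:2].astype(np.float32),cv2.DIST_HUBER,0,.01,.01).ravel()
    print(n,len(t),'x at y=.17',v[2]+(.17-v[3])*v[0]/v[1],'x at .22',v[2]+(.22-v[3])*v[0]/v[1],'ymin',np.sort(t[:,1])[:4])
E
python3 - <<'E'
import cv2,numpy as np
a=cv2.imread('pics/scene3.png')[140:220,180:280];b=cv2.imread('pics/side3.png')[220:300,190:290]
cv2.imwrite('pics/c6.png',cv2.resize(np.hstack([a,b]),(800,320),interpolation=2))
E
```

```text
t: 12.65
tool_pos: [0.5956, 0.1076, 0.1054]
eef_rot: [1.057, 1.299, -1.055]
ft_force: [-0.1, 0.8, -0.8]
finger_gap: 0.0401
[[ 0.001  0.979  0.204]
 [ 0.     0.204 -0.979]
 [-1.     0.001  0.   ]] [0.5956 0.1076 0.1054] [ 0.102  0.58   1.599  0.     0.962 -0.104] [-0.1  0.8 -0.8]
wrist 2784 x at y=.17 0.58259964 x at .22 0.5723882 ymin [0.17280827 0.17284355 0.1730522  0.17310227]
scene 59 x at y=.17 0.5820342 x at .22 0.5724056 ymin [0.17240263 0.17249472 0.17260992 0.17267765]
side 99 x at y=.17 0.5824363 x at .22 0.5731085 ymin [0.17572587 0.17838699 0.17856779 0.17890865]
```

View pics/c6.png

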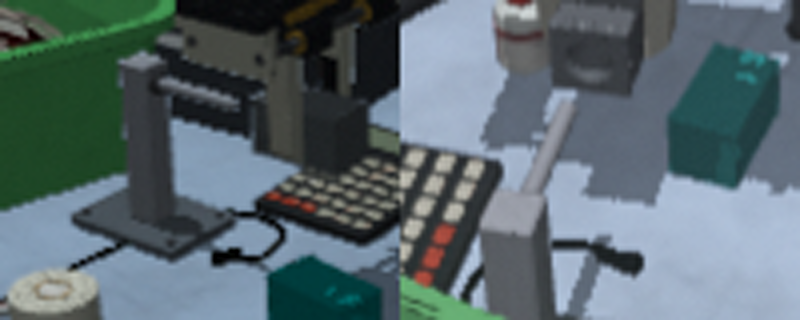

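View pics/wrist3.png

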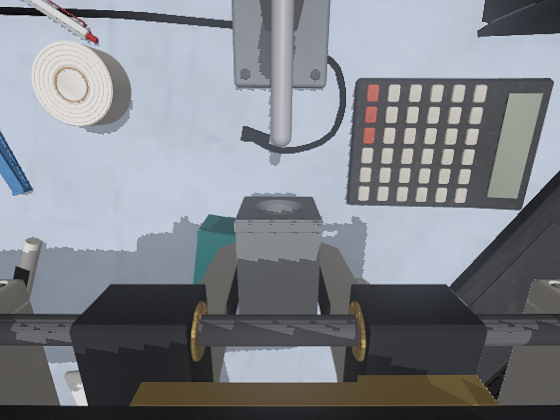

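```bash

python3 -m crank '[{"xyz":[0,0,-0.006],"dr":[0,0,0]},{"xyz":[0,0,-0.006],"dr":[0,0,0]},{"xyz":[0,0,-0.006],"dr":[0,0,0]},{"xyz":[0,0,-0.006],"dr":[0,0,0]},{"xyz":[0,0,-0.006],"dr":[0,0,0]},{"xyz":[0,0,-0.006],"dr":[0,0,0]},{"xyz":[0,0,-0.006],"dr":[0,0,0]},{"xyz":[0,0,-0.003],"dr":[0,0,0]},{"xyz":[0,0,0],"dr":[0,0,0]},{"xyz":[0,0,0],"dr":[0,0,0]}]'

```

```text
t: 13.8
tool_pos: [0.5859, 0.1515, 0.1046]
eef_rot: [1.056, 1.3, -1.056]
ft_force: [0.3, -1.6, -0.5]
finger_gap: 0.0399
```

```bash

python3 -m crank '[{"xyz":[0,0,-0.004],"dr":[0,0,0]},{"xyz":[0,0,-0.004],"dr":[0,0,0]},{"xyz":[0,0,-0.004],"dr":[0,0,0]},{"xyz":[0,0,-0.004],"dr":[0,0,0]},{"xyz":[0,0,-0.004],"dr":[0,0,0]},{"xyz":[0,0,-0.004],"dr":[0,0,0]},{"xyz":[0,0,-0.002],"dr":[0,0,0]},{"xyz":[0,0,0],"dr":[0,0,0]},{"xyz":[0,0,0],"dr":[0,0,0]},{"xyz":[0,0,0],"dr":[0,0,0]}]'

```

```text
t: 14.8
tool_pos: [0.5806, 0.1769, 0.1046]
eef_rot: [1.056, 1.299, -1.056]
ft_force: [-0.3, -0.1, -1.4]
finger_gap: 0.0398
```

```bash

python3 -m crank '[{"xyz":[0,0,-0.001],"dr":[0,0,0]},{"xyz":[0,0,-0.001],"dr":[0,0,0]},{"xyz":[0,0,-0.001],"dr":[0,0,0]},{"xyz":[0,0,-0.001],"dr":[0,0,0]},{"xyz":[0,0,0],"dr":[0,0,0]},{"xyz":[0,0,0],"dr":[0,0,0]},{"xyz":[0,0,0],"dr":[0,0,0]},{"xyz":[0,0,0],"dr":[0,0,0]},{"xyz":[0,0,0],"dr":[0,0,0]},{"xyz":[0,0,0],"dr":[0,0,0]}]'

```

```text
t: 15.8
tool_pos: [0.5798, 0.181, 0.1046]
eef_rot: [1.056, 1.299, -1.056]
ft_force: [0.4, 0.2, -1.3]
finger_gap: 0.0398
```

Travel is 75 mm with no contact yet. I'll creep on a few mm.

```bash

python3 -m crank '[{"xyz":[0,0,-0.001],"dr":[0,0,0]},{"xyz":[0,0,0],"dr":[0,0,0]},{"xyz":[0,0,-0.001],"dr":[0,0,0]},{"xyz":[0,0,0],"dr":[0,0,0]},{"xyz":[0,0,-0.001],"dr":[0,0,0]},{"xyz":[0,0,0],"dr":[0,0,0]},{"xyz":[0,0,0],"dr":[0,0,0]},{"xyz":[0,0,0],"dr":[0,0,0]},{"xyz":[0,0,0],"dr":[0,0,0]},{"xyz":[0,0,0],"dr":[0,0,0]}]'

```

```text
t: 16.8
tool_pos: [0.5795, 0.1824, 0.1046]
eef_rot: [1.055, 1.298, -1.057]
ft_force: [2.1, -10.0, -1.6]
finger_gap: 0.0402
```

```bash
python3 - <<'E'
from h import *
c,T=cap('side');d,T2=cap('scene')
cv2.imwrite('pics/c7.png',cv2.resize(np.hstack([d['img'][140:220,180:280],c['img'][220:300,190:290]]),(800,320),interpolation=2))
E
```

```text
(no output)
```

View pics/c7.png

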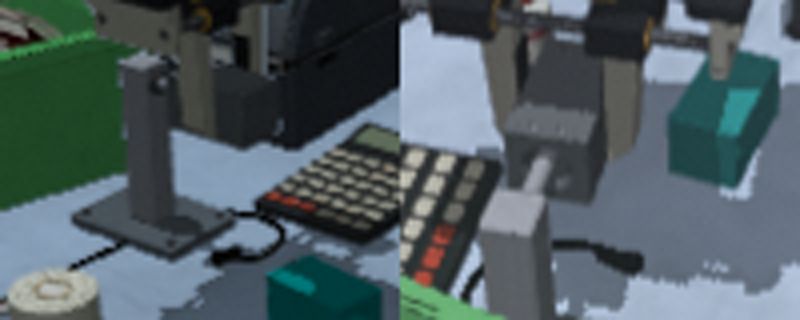

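```bash

python3 -m crank '[{"xyz":[0,0,0.004],"dr":[0,0,0]},{"xyz":[0,0,0.008],"dr":[0,0,0]},{"xyz":[0,0,0.011],"dr":[0,0,0]},{"xyz":[0,0,0.011],"dr":[0,0,0]},{"xyz":[0,0,0.011],"dr":[0,0,0]},{"xyz":[0,0,0.011],"dr":[0,0,0]},{"xyz":[0,0,0.011],"dr":[0,0,0]},{"xyz":[0,0,0.011],"dr":[0,0,0]},{"xyz":[0,0,0.011],"dr":[0,0,0]},{"xyz":[0,0,0.011],"dr":[0,0,0]}]'
python3 -m crank '[{"xyz":[-0.01,0,0.01],"dr":[0,0,0]},{"xyz":[-0.02,0,0],"dr":[0,0,0]},{"xyz":[-0.02,0,0],"dr":[0,0,0]},{"xyz":[-0.02,0,0],"dr":[0,0,0]},{"xyz":[-0.02,0,0],"dr":[0,0,0]},{"xyz":[-0.02,0,0],"dr":[0,0,0]},{"xyz":[-0.02,0,0],"dr":[0,0,0]},{"xyz":[-0.02,0,0],"dr":[0,0,0]},{"xyz":[-0.01,0,0],"dr":[0,0,0]},{"xyz":[0,0,0],"dr":[0,0,0]}]'
python3 -m crank '[{"xyz":[0,0,0],"dr":[0,5,0]},{"xyz":[0,0,0],"dr":[0,5,0]},{"xyz":[0,0,0],"dr":[0,5,0]},{"xyz":[0,0,0],"dr":[0,5,0]},{"xyz":[0,0,0],"dr":[0,5,0]},{"xyz":[0,0,0],"dr":[0,5,0]},{"xyz":[0,0,0],"dr":[0,5,0]},{"xyz":[0,0,0],"dr":[0,5,0]},{"xyz":[0,0,0],"dr":[0,5,0]},{"xyz":[0,0,0],"dr":[0,0,0]}]'
python3 - <<'E'
from h import *
look('5')
E
```

```text
t: 17.9
tool_pos: [0.5998, 0.0851, 0.1046]
eef_rot: [1.056, 1.299, -1.056]
ft_force: [-0.6, -0.0, -1.8]
finger_gap: 0.0401
t: 18.9
tool_pos: [0.6022, 0.076, 0.2662]
eef_rot: [1.057, 1.298, -1.055]
ft_force: [-0.1, -0.1, -1.4]
finger_gap: 0.0394
t: 19.9
tool_pos: [0.6012, 0.075, 0.262]
eef_rot: [1.552, 1.909, -0.645]
ft_force: [0.2, 0.8, -1.2]
finger_gap: 0.0401
[[-0.146  0.979  0.14 ]
 [ 0.694  0.202 -0.691]
 [-0.705 -0.004 -0.709]] [0.6012 0.075  0.262 ] [-0.252  0.574  1.402  0.688  1.582 -0.598] [ 0.2  0.8 -1.2]
```

```bash

python3 -m crank '[{"xyz":[0,0,0],"dr":[0,5,0]},{"xyz":[0,0,0],"dr":[0,5,0]},{"xyz":[0,0,0],"dr":[0,5,0]},{"xyz":[0,0,0],"dr":[0,5,0]},{"xyz":[0,0,0],"dr":[0,5,0]},{"xyz":[0,0,0],"dr":[0,5,0]},{"xyz":[0,0,0],"dr":[0,5,0]},{"xyz":[0,0,0],"dr":[0,5,0]},{"xyz":[0,0,0],"dr":[0,5,0]},{"xyz":[0,0,0],"dr":[0,0,0]}]'
python3 -m crank '[{"xyz":[0,0,0],"dr":[0,0,0]},{"xyz":[0,0,0],"dr":[0,0,0]},{"xyz":[0,0,0],"dr":[0,0,0]},{"xyz":[0,0,0],"dr":[0,0,0]},{"xyz":[0,0,0],"dr":[0,0,0]},{"xyz":[0,0,0],"dr":[0,0,0]},{"xyz":[0,0,0],"dr":[0,0,0]},{"xyz":[0,0,0],"dr":[0,0,0]},{"xyz":[0,0,0],"dr":[0,0,0]},{"xyz":[0,0,0],"dr":[0,0,0]}]'
python3 - <<'E'
from h import *
o=look('6'); print(robot.state()['joint_vel'])
h=lambda n:cv2.imread(f'pics/{n}6.png')
cv2.imwrite('pics/c8.png',cv2.resize(np.hstack([h('scene')[60:260,160:360],h('side')[80:280,160:360]]),(800,400),interpolation=2))
E
```

```text
t: 21.05
tool_pos: [0.6012, 0.0771, 0.263]
eef_rot: [-1.978, -2.437, 0.003]
ft_force: [-0.4, -0.6, -1.5]
finger_gap: 0.04
t: 22.05
tool_pos: [0.6017, 0.0762, 0.2646]
eef_rot: [-1.982, -2.438, 0.0]
ft_force: [-0.9, -0.1, -0.0]
finger_gap: 0.0396
[[-0.204  0.979 -0.   ]
 [ 0.979  0.204 -0.   ]
 [ 0.    -0.    -1.   ]] [0.6017 0.0762 0.2646] [-0.356  0.869  1.388  1.191  1.996 -0.769] [-0.9 -0.1 -0. ]
[-0.0005433  -0.00064555 -0.00063443  0.00121223 -0.00042969 -0.00076528]
```

View pics/c8.png

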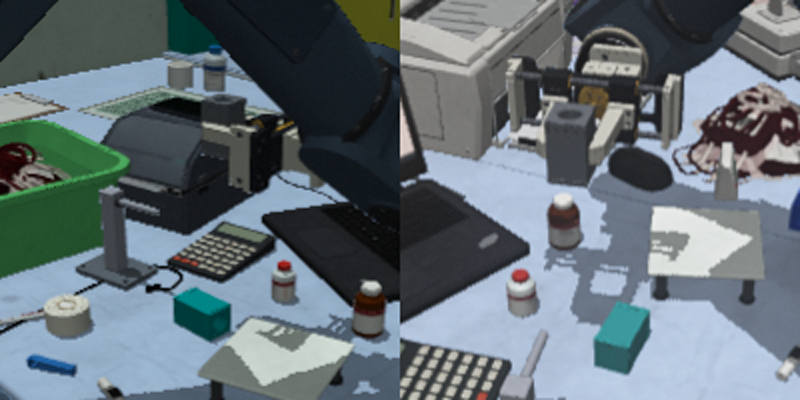

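View pics/wrist6.png

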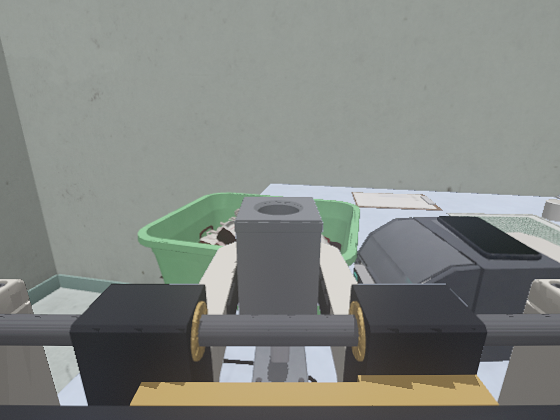

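```bash
python3 - <<'E'
from h import *
P=np.load('side6.npy').reshape(-1,3);P=P[np.isfinite(P).all(1)]
t=P[(P[:,2]>.285)&(P[:,2]<.315)&(np.hypot(P[:,0]-.602,P[:,1]-.06)<.035)];print(len(t),np.median(t,0))
print(robot.hand_in(), robot.state()['t'])
E
```

```text
399 [0.60401718 0.07163362 0.29855616]
the job is handed in; nothing more can be done
the job is handed in; nothing more can be done
```

The job is handed in; no verdict was reported. The grey adapter is held still in the gripper with its hole straight up, after the hole was found and checked on the pin.

- **Finding the hole:** The wrist picture showed the opening in the end facing away from the side camera. I gripped the adapter across its 40 mm sides at 25 N and turned that end to face the probe stand's pin.
- **Contact with the bottom:** The pin went in freely for about 75 mm of travel. It then met resistance of about 10 N within 2 mm of where the bottom should be, and that push was held for about half a second.
- **Final pose:** I drew the adapter off, raised it and tilted it 90°. The tool axes read exact to three decimals. The top of the block measured 0.299 m above the bench, and joint speeds were about 0.001 rad/s.
- **Surroundings:** In the last pictures the adapter touches nothing but the fingers. Both bottles and the label roll look undisturbed; I did not measure them again. The timer was not in the last picture I viewed, but no move went near it.
- **Checks that disagreed:** The first estimate of the pin's direction was about 5° off, and I corrected it from the closer wrist view before inserting. The bottom also came about 1 mm further in than worked out, within the 2 mm calibration.

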